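# Level the stand, then open the tin of unknown thread hand and hold its cap

## Task

The tin is filled to the brim with loose steel balls, so first turn the black foot-screw knob until the hinged platform under it sits level, and let it rest there a moment. Then loosen the tin's wing cap: nobody knows whether it opens clockwise or anticlockwise, so try one way and, if it stops almost at once, the other, and lift it off. Finish while still holding the cap upright and still, straight above the tin, a good 6 cm or so above where it was seated, with the platform still level and everything else on the shelf left where it was.

Things in the scene. Friction and masses are not known exactly. Their poses are not given: they have to be found in the camera images.
- platform (a joint): Tilt of the aluminium platform (116 x 300 x 10 mm), rad: 0 level, negative = knob end low (starts about -0.045 to -0.08). Hinge level, along the stand's x axis, 27 mm above the shelf, 265 mm from the knob's axis, 85 mm from the tin's. Knob clockwise (from above) raises the knob end, 0.025 rad per rad of turn (the knob rises 6.6 mm per rad); anticlockwise lowers it. Stays where left.
- platform_end (a point): Point on the platform's top under the knob, 40 mm above the shelf when level. Near it two small fixed steel posts stand beside the platform's long edges; their tops are flush with the platform's top when it is level. Axes as tin_mouth.
- knob_grip (a point): Middle of the foot-screw knob's head: black ribbed upright cylinder, 40 mm diameter (43 over ribs), 34 mm tall, on a thin shank at the platform's free end. Point on its axis, 17 mm below its top, 50 mm above the platform (90 above the shelf when level). z up along the axis; rotation turns with the knob. Friction 0.15 N m, turns several rad: grip across the diameter, turn, let go, regrip.
- tin_mouth (a point): Centre of the tin's mouth, top of its neck (58 mm diameter) where the cap's flange rests; 130 mm above the shelf when level. The steel tin (100 mm diameter, shoulder 28 mm below) is clamped to the platform and tilts with it. x axis = the stand's x axis (along the hinge), y points from tin to knob (180 mm away), z the tin's axis.
- cap_grip (a point): Middle of the cap's wing grip, on its axis: upright steel bar 50 mm long (cap's x), 14 mm thick (y, pinch here), 34 mm tall, on a 62 mm round flange 6 mm thick. Point 17 mm below the bar's top, 27 mm above the flange's underside. Below, a 22 mm stem with two lugs caught under ledges in the neck. Starts with the bar within 0.1 rad of tin_mouth's x axis. About 0.1 to 0.17 kg.
- cap: The same cap; origin at the centre of its flange's underside. Loose in the neck, turns easily, 2 mm side play. One way it stops firmly after 0.1 to 0.35 rad; the other way it turns to a firm stop at about 1.25 rad, and from 1.05 rad on lifts straight off freely. The free way differs from start to start and cannot be seen.
- cup_center (a point): White ceramic mug, 80 mm diameter, 85 mm tall; point on its axis half-way up. Leave alone.
- roller: Aluminium roller handle with bent rod and roller lying flat, about 250 mm long, origin near its middle on the shelf. Leave alone.
- tray: Grey plastic open tray 260 x 220 x 45 mm, origin at centre of its underside. Leave alone.
- brush: Brush lying flat in front of the stand. Leave alone.
- wedge: Pallet-wood block 50 x 90 x 22 mm lying in front of the stand. Leave alone.
- can: Small closed steel can, 72 mm diameter, 110 mm tall, origin under its centre. Leave alone.
- wrench: Wrench lying flat beyond the stand. Leave alone.

How it is judged:
On the way, in this order (a step that is already met when the one before it is completed fails the run):
1. the platform is level (within 0.018 rad) and at rest (value of joint platform between -0.018 and 0.018 rad and velocity of joint platform between -0.01 and 0.01 rad/s), for 0.4 s.
2. the cap is off the tin: raised more than 40 mm from its seat, platform level (value of joint platform between -0.018 and 0.018 rad and z of cap_grip in the frame of tin_mouth above 0.067 m), for 0.2 s.
At the end, for the whole second after the job is handed in: Platform level within 0.018 rad; cap held by the fingers (over 1 N), at rest (under 0.03 m/s), upright within 0.25 rad, over 40 mm above its seat and within 50 mm of the tin's axis in plan. Bystanders within 30 mm of their starts (all of step 2 and horizontal distance between cap_grip and tin_mouth below 0.05 m and angle between cap_grip's own z axis and vertical below 0.25 rad and linear speed of cap below 0.03 m/s and contact force between cap and the fingers above 1 N and distance of each of cup_center, roller, tray, brush, wedge, can, wrench from where it was at the start of the episode below 0.03 m); the arm keeps its last pose, push and grip.
It fails at once if the cap was lifted off while the platform was not level (z of cap_grip in the frame of tin_mouth above 0.045 m and (value of joint platform below -0.03 rad or value of joint platform above 0.03 rad)).
It fails at once if something else on the shelf was moved by more than 30 mm (distance of any of cup_center, roller, tray, brush, wedge, can, wrench from where it was at the start of the episode above 0.03 m).
It also fails if it takes over 66 s, if anything falls off the work surface, if the arm or the gripper's body presses on something with over 40 N, if the wrist force passes 120 N, or if a joint passes its speed limit or range.

## Robot

A 7-joint arm with a two-finger parallel gripper is mounted at the origin on the work surface. World frame = base frame: x ahead of the robot, y to its left, z up, the work surface at z = 0. Lengths are in m, angles in rad, forces in N, time in s.
With the tool pointing down it reaches from about 0.4 to 0.9 m from the base axis. Payload 5.6 kg.
Tool frame: the origin (TCP) lies between the finger pads; the fingertips stand 19 mm ahead of it and the grasp point (between the pads) is the TCP; y points along the fingers, x is the direction in which the jaws open and shut, and the axes are right-handed (so a half turn about y gives the same grasp; the last joint's range is limited). The gripper opens to 92 mm and grips with 3 to 60 N. Pads are 20 mm wide; open, the fingers measure 128 mm over their backs; the gripper's body (75 mm by 189 mm) begins 69 mm behind the grasp point.
Start: joints at [-1.175, 0.468, -0.012, 1.603, 0.006, 1.071, -0.056], TCP at [0.276, 0.588, 0.234] pointing down, gripper open.
Joint ranges: [-2.53, 2.53], [-0.31, 2.02], [-1.57, 1.55], [0.28, 2.44], [-1.29, 4.43], [0.15, 1.84], [-2.92, 2.92]. Speed limits (rad/s): [2.57, 2.57, 3.14, 3.14, 3.14, 3.14, 3.14].

## Interface

Orientations are given as [roll, pitch, yaw] about the fixed x, y, z axes, in that order (R = Rz(yaw) Ry(pitch) Rx(roll)).
In Python, from workcell import manip gives the robot as it stands. The module is installed in compiled form; this text tells all that it offers.
- The arm moves only by the shell command python3 -m handwheel 'ROWS' [FORCE]. ROWS is JSON, a list of rows, each a list of 3 entries, a list of its own where there are three numbers: the shift along the tool's x, y, z in m, then the turn, a rotation vector about the tool's x, y, z in rad, then the opening, from 0 (shut) to 1 (fully open). In form: [[[x, y, z], [wx, wy, wz], grip], ...]. A call has 1 to 20 rows; each row is the pose to reach, as a shift and turn from the pose commanded when the call began, along the tool's axes at that moment; what a row does not reach only later rows make up. A row lasts 1/10 s, in which the tool goes at most 50 mm and 8.59 degrees, less where a joint would pass 70% of its speed; a pose out of reach is approached as far as the arm can. A call with a gripper value outside its range is refused whole. The fingers move at their own pace and stop on an object; FORCE is the grip in N (left out, the last holds). Time passes only in rows, so rows that repeat a pose let the fingers close. It gives the time, the measured TCP pose, the force and the opening at its end, in the units of the state.
- manip.state(): the state, without advancing time (a new reading comes with each control period).
- manip.grab_frame(name): name is "side" or "top"; returns (picture, depth): 384x512x3 uint8, blue, green, red; 384x512 float32, m along the optical axis (not along the pixel's ray), 0 where there is no reading.
- manip.get_calibration(name): a dict with "fov_y" (degrees; the focal length in pixels is half the picture's height over the tangent of half this angle, whatever the lens; pixels are square), "cx", "cy" (the principal point, pixels), "pose" (4x4, takes a point from camera to world coordinates). Camera axes: x right, y down, z forward; pixel columns grow to the right and rows downward; lengths in m; the calibration is good to about 2 mm. A picture is of the moment at which its call begins. get_calibration takes no time and is no camera call.
- manip.job_done(): hands the job in, once; it reports no verdict.
Trained networks look in the newest picture that a camera, given by its name, has taken for a name from the list of things; names that differ only in an ending like _2 or _b are one class to them, and where a whole thing is asked for, a point or a joint stands for the part that bears it (a point fixed in the world has none). Each returns a list of dicts, best first, with "confidence" (0 to 1); they miss things now and then, are a little off and sometimes report something else, mostly with a low value. They report only what shows in the picture. A call takes as long as a camera call.
- manip.boxes_of(camera, name): "rect" ([left, top, width, height] in pixels, round what is visible of it).
- manip.outline_of(camera, name): "pixels" (384x512 bool, what is visible of it) and "rect" ([left, top, width, height] in pixels, round what is visible of it).
- manip.tip_of(camera, name): "point" ([column, row] in pixels: a listed point, or the origin of a listed thing).
The state is a dict: "clock": time; "joint_pos": joint angles; "dq": joint speeds; "effort": joint torques, N m; "position": TCP position; "orientation": TCP orientation; "ft_force": force on the tool from outside, world axes, zero at the start; "torque": the same for the moment, N m; "grip_width": finger opening in m.
Only numpy, scipy, OpenCV 4.12 (cv2) and the standard library are available. Lean on these libraries where they do the work, as an engineer would, in place of code of your own. Each camera call takes 0.05 s, during which the arm holds its last target. There are 200 camera calls.

## Working session

There is one attempt and no reset: what is moved stays moved. The work goes in short steps, Python scripts to look and compute and a shell command to move; the robot and the scene stay as the last step left them, time stands still between calls to the robot, and variables do not carry over. Pictures are saved under pics/ and viewed, about 8 in all and at most 12, crops included, and the job is handed in when it is done.

```bash
mkdir -p pics
cat > h.py <<'E'
import numpy as np, cv2
from workcell import manip
from scipy.spatial.transform import Rotation as R
def cal(n):
    c=manip.get_calibration(n); f=192/np.tan(np.radians(c["fov_y"])/2); return f,c["cx"],c["cy"],np.array(c["pose"])
def ray(n,p):
    f,cx,cy,T=cal(n); d=T[:3,:3]@np.array([(p[0]-cx)/f,(p[1]-cy)/f,1]); return T[:3,3],d
def tri(p1,p2):
    o1,d1=ray("side",p1);o2,d2=ray("top",p2)
    s=np.linalg.lstsq(np.c_[d1,-d2],o2-o1,rcond=None)[0]
    a=o1+s[0]*d1;b=o2+s[1]*d2
    return (a+b)/2,np.linalg.norm(a-b)
def cloud(n,D):
    f,cx,cy,T=cal(n); v,u=np.mgrid[:384,:512]
    P=np.stack([(u-cx)/f*D,(v-cy)/f*D,D],-1)@T[:3,:3].T+T[:3,3]; P[D==0]=np.nan; return P
E
python3 - <<'E'
from h import *
np.set_printoptions(precision=4,suppress=True)
print(manip.state())
for n in("side","top"):
    im,D=manip.grab_frame(n); cv2.imwrite(f"pics/{n}0.png",im); np.save(n+"0.npy",D); print(n,cal(n))
P={}
for n in("knob_grip","cap_grip","tin_mouth","platform_end","cup_center","can","tray"):
    r={c:manip.tip_of(c,n) for c in("side","top")}
    for c in r: print(n,c,[(np.round(q["point"],1),round(q["confidence"],2)) for q in r[c][:2]])
    if r["side"] and r["top"]: print("   ",tri(r["side"][0]["point"],r["top"][0]["point"]))
import cv2
cv2.imwrite("pics/both0.png",np.vstack([cv2.imread("pics/side0.png")[:300],cv2.imread("pics/top0.png")[:300]]) if 0 else np.hstack([cv2.imread("pics/side0.png"),cv2.imread("pics/top0.png")])[:, :])
E
```

```text
{'clock': 0.0, 'joint_pos': array([-1.175 ,  0.4683, -0.0116,  1.6037,  0.006 ,  1.0714, -0.0563]), 'dq': array([ 0.0002,  0.    , -0.0006,  0.0006, -0.0001, -0.0019, -0.0005]), 'effort': array([ -0.001 , -52.0566,  -0.0125, -24.3742,  -0.0565,   0.0174,
         0.0002]), 'position': array([0.276 , 0.5879, 0.2326]), 'orientation': array([-1.5709,  0.0018,  1.1319]), 'ft_force': array([-0.1527,  0.4064,  0.5374]), 'torque': array([ 0.0452,  0.0077, -0.0258]), 'grip_width': 0.09160897596106003}
side (np.float64(446.849369968088), 255.64031607435797, 193.05806097998396, array([[ 0.9262, -0.2784,  0.2542,  0.2499],
       [-0.377 , -0.6775,  0.6316, -0.8796],
       [-0.0036, -0.6809, -0.7324,  1.1027],
       [ 0.    ,  0.    ,  0.    ,  1.    ]]))
top (np.float64(383.10728000495186), 254.55763040047614, 188.3854909753748, array([[ 0.0181, -0.99  ,  0.1397,  0.4529],
       [-0.9994, -0.022 , -0.0263, -0.0161],
       [ 0.0291, -0.1392, -0.9898,  1.1651],
       [ 0.    ,  0.    ,  0.    ,  1.    ]]))
knob_grip side [(array([242.9, 160.2]), 0.53)]
knob_grip top [(array([180.6, 183.4]),
[... 484 characters left out ...]
de [(array([241.4, 174.3]), 0.68)]
platform_end top [(array([184.7, 184.2]), 0.94)]
    (array([0.6213, 0.1667, 0.0067]), np.float64(0.006601359338537546))
cup_center side [(array([286.1, 198.9]), 0.83), (array([242.4, 160.2]), 0.33)]
cup_center top [(array([248. , 159.9]), 0.56)]
    (array([ 0.698 , -0.025 ,  0.0413]), np.float64(0.0016512325761071612))
can side [(array([329.1, 271.9]), 0.95)]
can top [(array([337.3, 156.7]), 0.68), (array([181.4, 185.9]), 0.3)]
    (array([ 0.7159, -0.3011,  0.0052]), np.float64(0.01214551538293701))
tray side [(array([305.6, 343.4]), 0.96)]
tray top [(array([384.5, 213. ]), 0.57)]
    (array([ 0.5549, -0.4568, -0.0206]), np.float64(0.006849708295886129))
```

View pics/side0.png

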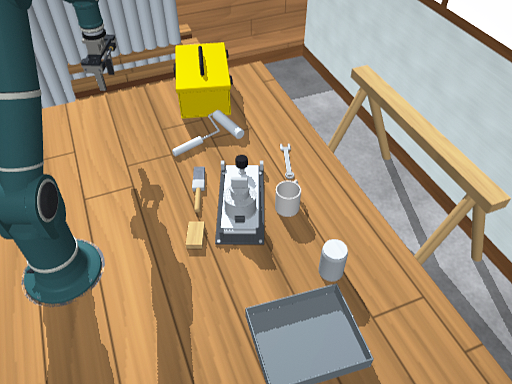

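View pics/top0.png

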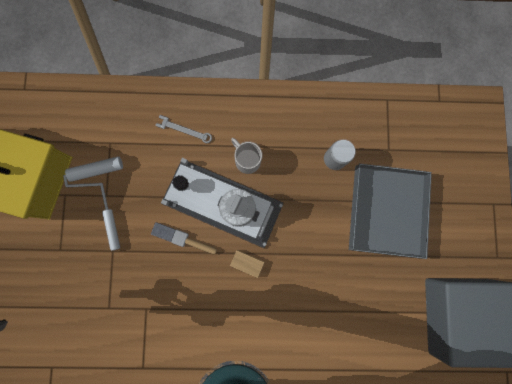

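The side view shows the stand with the black knob at about (241,162) and the cap and tin at (240,185), the mug at (288,198) and the can at (333,260). In the top view the knob is at (180,183), the tin at (238,207), the mug at (248,158), and the brush and wedge sit at (185,238) and (247,264). Next I refine these with depth.

Run:
```python
from h import *
np.set_printoptions(precision=4,suppress=True)
y=np.array([.0741,.1641]);y/=np.hypot(*y);x=np.array([y[1],-y[0]]);o=np.array([.547,.003])
for n in("side","top"):
    D=np.load(n+"0.npy");im=cv2.imread(f"pics/{n}0.png");P=cloud(n,D)
    L=np.stack([(P[...,:2]-o)@x,(P[...,:2]-o)@y,P[...,2]],-1)
    fl=P[(abs(L[...,0])>.09)&(abs(L[...,0])<.12)&(abs(L[...,1])<.2)&(L[...,2]<.02)]
    print(n,"floor z",np.nanmedian(fl[:,2]))
    dark=im.max(-1)<60
    k=(np.hypot(L[...,0],L[...,1]-.18)<.045)&(L[...,2]>.045)
    q=L[k]; zt=np.nanpercentile(q[:,2],95); t=q[q[:,2]>zt-.006]
    print(" knob top z",zt,"mid local",(t[:,:2].min(0)+t[:,:2].max(0))/2,np.ptp(t[:,:2],axis=0),len(t))
    k=(np.hypot(L[...,0],L[...,1])<.045)&(L[...,2]>.10);q=L[k];zt=np.nanpercentile(q[:,2],98);t=q[q[:,2]>zt-.006]
    print(" bar top z",zt,"mid",t.mean(0),(t[:,:2].min(0)+t[:,:2].max(0))/2,np.ptp(t[:,:2],axis=0),len(t))
    c=t[:,:2]-t[:,:2].mean(0);print(" bar dir",np.linalg.svd(c)[2][0])
    k=(abs(L[...,0])<.045)&(L[...,1]>.065)&(L[...,1]<.15)&(L[...,2]<.05)&(L[...,2]>.01)&~dark;q=L[k]
    print(" plat fit",np.linalg.lstsq(np.c_[q[:,:2],np.ones(len(q))],q[:,2],rcond=None)[0],len(q))
```

```text
side floor z -0.0015516080856784464
 knob top z 0.08495487754123421 mid local [-0.0022  0.1782] [0.0399 0.0413] 72
 bar top z 0.1634985772116873 mid [0.0044 0.003  0.1609] [0.0046 0.0045] [0.0478 0.0158] 60
 bar dir [ 0.9986 -0.0529]
 plat fit [-0.004  -0.0626  0.0296] 87
top floor z -1.073059771139473e-05
 knob top z 0.08637035147267202 mid local [-0.0031  0.1826] [0.0381 0.0383] 138
 bar top z 0.16503735447985787 mid [0.0027 0.0072 0.1628] [0.0027 0.0071] [0.0492 0.0135] 95
 bar dir [-1.     -0.0041]
 plat fit [ 0.0044 -0.0759  0.0332] 839
```

```bash
python3 -m handwheel '[[[-0.234,0.03,-0.489],[0,-0.64,0],1],[[-0.234,0.03,-0.489],[0,-0.64,0],1],[[-0.234,0.03,-0.489],[0,-0.64,0],1],[[-0.234,0.03,-0.489],[0,-0.64,0],1],[[-0.234,0.03,-0.489],[0,-0.64,0],1],[[-0.234,0.03,-0.489],[0,-0.64,0],1],[[-0.234,0.03,-0.489],[0,-0.64,0],1],[[-0.234,0.03,-0.489],[0,-0.64,0],1],[[-0.234,0.03,-0.489],[0,-0.64,0],1],[[-0.234,0.03,-0.489],[0,-0.64,0],1],[[-0.234,0.03,-0.489],[0,-0.64,0],1],[[-0.234,0.03,-0.489],[0,-0.64,0],1],[[-0.234,0.03,-0.489],[0,-0.64,0],1],[[-0.234,0.03,-0.489],[0,-0.64,0],1],[[-0.234,0.03,-0.489],[0,-0.64,0],1],[[-0.234,0.03,-0.489],[0,-0.64,0],1]]'
cat >> h.py <<'E'
def to_tool(target,yaw=None):
    "world target -> shift in tool axes, and turn about tool y to reach yaw"
    s=manip.state();r=R.from_euler("xyz",s["orientation"])
    d=r.inv().apply(np.array(target)-s["position"])
    w=None if yaw is None else (r.inv()*R.from_euler("xyz",[-np.pi/2,0,yaw])).as_rotvec()
    print("shift",d.round(4),"turn",w,"yaw",s["orientation"].round(3),"q",s["joint_pos"].round(2),"pos",s["position"].round(4),"t",s["clock"])
E
python3 -c "
from h import *
to_tool([.619,.1685,.071],1.77)
im,D=manip.grab_frame('top');cv2.imwrite('pics/t1.png',cv2.resize(im[100:300,100:350],None,fx=3,fy=3))"
```

```text
clock: 2.4
position: [0.6187, 0.1705, 0.2038]
orientation: [-1.571, -0.001, 1.774]
ft_force: [0.4, 0.7, 0.5]
grip_width: 0.0918
shift [-0.0021  0.1328  0.0002] turn [0.00018602 0.00448519 0.00052788] yaw [-1.571e+00 -1.000e-03  1.774e+00] q [-0.33  0.48  0.02  1.65 -0.01  1.01  1.46] pos [0.6187 0.1705 0.2038] t 2.4
```

View pics/t1.png

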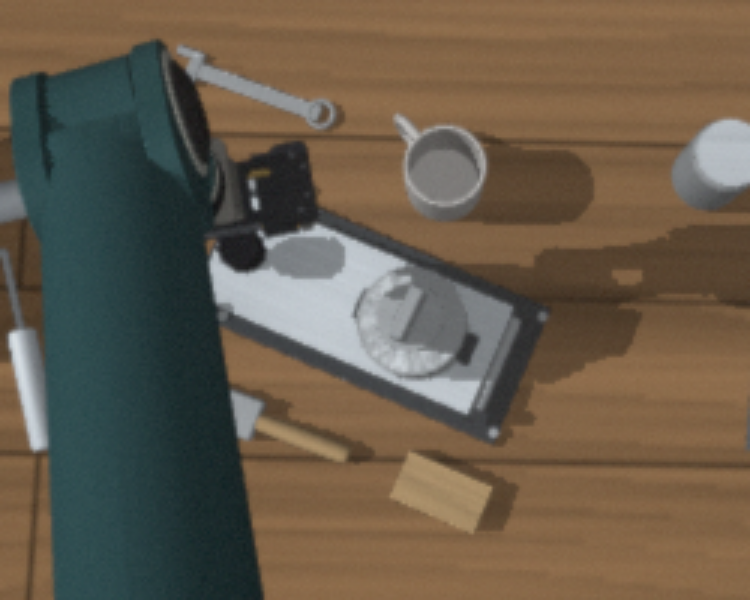

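The picture agrees: the gripper, near (270,190) and shifted by parallax, stands over the knob at (242,250). Next I descend and grip.

```bash
python3 -m handwheel '[[[-0.002,0.04,0],[0,0,0],1],[[-0.002,0.08,0],[0,0,0],1],[[-0.002,0.11,0],[0,0,0],1],[[-0.002,0.13,0],[0,0,0],1],[[-0.002,0.132,0],[0,0,0],1],[[-0.002,0.132,0],[0,0,0],1],[[-0.002,0.132,0],[0,0,0],0],[[-0.002,0.132,0],[0,0,0],0],[[-0.002,0.132,0],[0,0,0],0],[[-0.002,0.132,0],[0,0,0],0],[[-0.002,0.132,0],[0,0,0],0],[[-0.002,0.132,0],[0,0,0],0],[[-0.002,0.132,0],[0,0,0],0],[[-0.002,0.132,0],[0,0,0],0]]' 35
python3 -c "
from h import *
to_tool([.619,.1685,.071],1.77)
r=R.from_euler('xyz',manip.state()['orientation']);print(r.inv().apply([-.0021,-.0046,.02]))"
```

```text
clock: 3.85
position: [0.6195, 0.1692, 0.0718]
orientation: [-1.571, -0.002, 1.774]
ft_force: [-0.5, 4.8, 0.8]
grip_width: 0.0403
shift [-0.0006  0.0008  0.0006] turn [0.00046458 0.00374772 0.00218956] yaw [-1.571 -0.002  1.774] q [-0.33  0.64  0.01  1.73 -0.01  0.77  1.47] pos [0.6195 0.1692 0.0718] t 3.85
[-0.00403853 -0.02001028  0.0029747 ]
```

```bash
python3 -m handwheel '[[[0,-0.001,0],[0,0.15,0],0],[[0,-0.002,0],[0,0.3,0],0],[[-0.001,-0.003,0],[0,0.45,0],0],[[-0.001,-0.004,0.001],[0,0.6,0],0],[[-0.001,-0.005,0.001],[0,0.75,0],0],[[-0.001,-0.006,0.001],[0,0.9,0],0],[[-0.001,-0.007,0.001],[0,1.05,0],0],[[-0.002,-0.008,0.001],[0,1.2,0],0],[[-0.002,-0.009,0.001],[0,1.35,0],0],[[-0.002,-0.010,0.002],[0,1.5,0],0],[[-0.002,-0.011,0.002],[0,1.65,0],0],[[-0.002,-0.012,0.002],[0,1.8,0],0],[[-0.003,-0.013,0.002],[0,1.95,0],0],[[-0.003,-0.014,0.002],[0,2.1,0],0],[[-0.003,-0.015,0.002],[0,2.25,0],0],[[-0.003,-0.016,0.002],[0,2.4,0],0],[[-0.003,-0.017,0.003],[0,2.55,0],0],[[-0.004,-0.018,0.003],[0,2.7,0],0],[[-0.004,-0.018,0.003],[0,2.7,0],0]]'
cat > meas.py <<'E'
from h import *
np.set_printoptions(precision=4,suppress=True)
y=np.array([.0741,.1641]);y/=np.hypot(*y);x=np.array([y[1],-y[0]]);o=np.array([.547,.003])
import sys
for n in("side","top"):
    im,D=manip.grab_frame(n);cv2.imwrite(f"pics/{n}_{sys.argv[1]}.png",im);P=cloud(n,D)
    L=np.stack([(P[...,:2]-o)@x,(P[...,:2]-o)@y,P[...,2]],-1)
    k=(abs(L[...,0])<.04)&(L[...,1]>.06)&(L[...,1]<.14)&(L[...,2]<.055)&(L[...,2]>.01);q=L[k]
    A=np.c_[q[:,:2],np.ones(len(q))]
    for _ in range(4):
        c=np.linalg.lstsq(A,q[:,2],rcond=None)[0];r=abs(A@c-q[:,2]);g=r<max(.003,1.5*np.median(r));A,q=A[g],q[g]
    print(n,"plat",c,len(q),"z at y=.09",c@[0,.09,1])
    k=(np.hypot(L[...,0],L[...,1])<.04)&(L[...,2]>.145)&(L[...,2]<.19);q=L[k]
    if len(q)>20:
        zt=np.nanpercentile(q[:,2],97);t=q[q[:,2]>zt-.006];m=(t[:,:2].min(0)+t[:,:2].max(0))/2
        print(" bar top",zt,"local",m,"world",o+m[0]*x+m[1]*y,np.ptp(t[:,:2],axis=0),len(t),np.linalg.svd(t[:,:2]-t[:,:2].mean(0))[2][0])
s=manip.state();print({k:s[k] for k in("clock","position","orientation","ft_force","torque","grip_width","joint_pos")})
E
python3 meas.py a
```

```text
clock: 5.75
position: [0.62, 0.1668, 0.09]
orientation: [-1.564, -0.001, -0.928]
ft_force: [5.9, 8.3, -3.6]
grip_width: 0.0394
side plat [0.0017 0.0402 0.0325] 60 z at y=.09 0.03611079325797768
 bar top 0.16968195531156083 local [ 0.0051 -0.0041] world [ 0.5499 -0.0028] [0.0476 0.0167] 66 [ 1.     -0.0094]
top plat [ 0.0052 -0.0095  0.0392] 601 z at y=.09 0.038345620913277895
 bar top 0.17254580816500475 local [ 0.0035 -0.0021] world [ 0.5494 -0.0004] [0.048  0.0141] 84 [-1.     -0.0096]
{'clock': 5.85, 'position': array([0.62  , 0.1668, 0.09  ]), 'orientation': array([-1.5637, -0.0004, -0.9253]), 'ft_force': array([ 5.6717,  8.3357, -5.9034]), 'torque': array([ 1.3446, -1.5732, -0.1499]), 'grip_width': 0.03938403529796647, 'joint_pos': array([-0.8044,  0.7134,  0.6984,  1.7627, -0.5831,  0.876 , -0.7676])}
```

```bash
python3 -m handwheel '[[[0,-0.001,0],[0,0.12,0],0],[[0,-0.002,0],[0,0.24,0],0],[[0,-0.002,0],[0,0.35,0],0],[[0,-0.002,0],[0,0.35,0],0],[[0,-0.002,0],[0,0.35,0],0],[[0,-0.002,0],[0,0.35,0],1],[[0,-0.002,0],[0,0.35,0],1],[[0,-0.002,0],[0,0.35,0],1],[[0,-0.002,0],[0,0.35,0],1],[[0,-0.002,0],[0,0.35,0],1],[[0,-0.002,0],[0,0.35,0],1],[[0,-0.08,0],[0,0.35,0],1],[[0,-0.08,0],[0,0.35,0],1],[[0,-0.13,0],[0,0.35,0],1],[[0,-0.13,0],[0,0.35,0],1]]'
python3 meas.py b
python3 - <<'E'
import cv2,numpy as np
a=cv2.imread("pics/side_b.png")[130:260,190:290];b=cv2.imread("pics/top_b.png")[140:270,150:300]
cv2.imwrite("pics/b.png",np.hstack([cv2.resize(a,(300,390),interpolation=2),cv2.resize(b,(450,390),interpolation=2)]))
E
```

```text
clock: 7.35
position: [0.6213, 0.162, 0.2261]
orientation: [-1.56, 0.0, -1.279]
ft_force: [-0.4, -1.0, 0.0]
grip_width: 0.0921
side plat [-0.0168 -0.0291  0.0417] 75 z at y=.09 0.03909131353857218
 bar top 0.1698568100080356 local [ 0.0053 -0.0066] world [ 0.5491 -0.0052] [0.048  0.0184] 71 [ 1.     -0.0099]
top plat [0.0025 0.0061 0.0391] 591 z at y=.09 0.03966730380513839
 bar top 0.17357772900298674 local [ 0.003  -0.0032] world [ 0.5485 -0.0011] [0.049  0.0135] 83 [-0.9997 -0.0252]
{'clock': 7.45, 'position': array([0.6181, 0.1625, 0.2207]), 'orientation': array([-1.5686,  0.0008, -1.2779]), 'ft_force': array([ 0.4004, -0.3847, -0.9519]), 'torque': array([ 0.042 ,  0.1528, -0.0001]), 'grip_width': 0.09208491954221663, 'joint_pos': array([-0.9358,  0.5933,  0.9063,  1.689 , -0.5141,  1.1134, -1.1565])}
```

View pics/b.png

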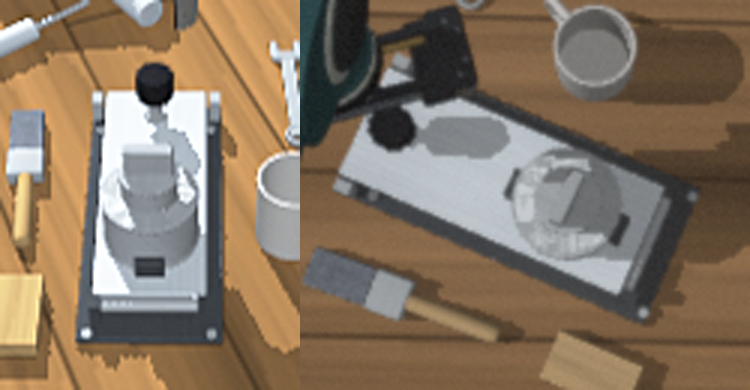

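The posts' tops at (97,98) and (213,98) in the side crop look flush with the platform, and the numbers agree that it is level. I add a check on the knob height, then move above the cap.

Run:
```python
from h import *
np.set_printoptions(precision=4,suppress=True)
y=np.array([.4116,.9114]);x=np.array([.9114,-.4116]);o=np.array([.547,.003])
for n in("side","top"):
    im,D=manip.grab_frame(n);P=cloud(n,D);L=np.stack([(P[...,:2]-o)@x,(P[...,:2]-o)@y,P[...,2]],-1)
    k=(np.hypot(L[...,0],L[...,1]-.175)<.015)&(L[...,2]>.07)&(L[...,2]<.13)
    print(n,"knob top",np.nanpercentile(L[k][:,2],[50,80,95]),k.sum())
    for s in(-1,1):
        k=(abs(L[...,0]*s-.064)<.005)&(abs(L[...,1]-.18)<.05)&(L[...,2]>.03)&(L[...,2]<.06)
        if k.sum(): print("  post",s,np.nanpercentile(L[k][:,2],[50,90]),k.sum())
    k=(abs(L[...,0])<.05)&(abs(L[...,1]-.185)<.03)&(L[...,2]>.02)&(L[...,2]<.05)
    print("  end plat",np.nanmedian(L[k][:,2]),k.sum())
to_tool([.549,-.003,.25],1.16)
```

```text
side knob top [0.1019 0.1039 0.1049] 44
  post -1 [0.0369 0.0404] 10
  post 1 [0.0377 0.0399] 16
  end plat 0.03746554812293923 282
top knob top [0.1039 0.1057 0.1072] 87
  post -1 [0.0394 0.0428] 23
  post 1 [0.0403 0.0431] 19
  end plat 0.03967598236145797 348
shift [ 0.1388 -0.0314 -0.1128] turn [ 0.0004 -2.4379 -0.0026] yaw [-1.573  0.    -1.278] q [-0.94  0.6   0.9   1.69 -0.51  1.11 -1.16] pos [0.6168 0.1625 0.2184] t 7.55
```

```bash
python3 -m handwheel '[[[0,-0.03,0],[0,-0.15,0],1],[[0.139,-0.031,-0.113],[0,-0.5,0],1],[[0.139,-0.031,-0.113],[0,-1,0],1],[[0.139,-0.031,-0.113],[0,-1.5,0],1],[[0.139,-0.031,-0.113],[0,-2,0],1],[[0.139,-0.031,-0.113],[0,-2.44,0],1],[[0.139,-0.031,-0.113],[0,-2.44,0],1],[[0.139,-0.031,-0.113],[0,-2.44,0],1],[[0.139,-0.031,-0.113],[0,-2.44,0],1],[[0.139,-0.031,-0.113],[0,-2.44,0],1],[[0.139,-0.031,-0.113],[0,-2.44,0],1],[[0.139,-0.031,-0.113],[0,-2.44,0],1],[[0.139,-0.031,-0.113],[0,-2.44,0],1],[[0.139,-0.031,-0.113],[0,-2.44,0],1],[[0.139,-0.031,-0.113],[0,-2.44,0],1],[[0.139,-0.031,-0.113],[0,-2.44,0],1],[[0.139,-0.031,-0.113],[0,-2.44,0],1],[[0.139,-0.031,-0.113],[0,-2.44,0],1],[[0.139,-0.031,-0.113],[0,-2.44,0],1],[[0.139,-0.031,-0.113],[0,-2.44,0],1]]'
python3 -c "
from h import *
to_tool([.549,-.003,.158],1.16)"
```

```text
clock: 9.55
position: [0.5493, -0.0033, 0.25]
orientation: [-1.57, 0.001, 1.161]
ft_force: [-0.5, 0.2, 0.7]
grip_width: 0.0922
shift [0.0003 0.092  0.0003] turn [-0.00089428  0.00112574 -0.00066469] yaw [-1.570e+00  1.000e-03  1.161e+00] q [-0.45  0.29  0.48  1.86 -0.16  1.03  1.26] pos [ 0.5493 -0.0033  0.25  ] t 9.55
```

```bash
python3 -m handwheel '[[[0,0.04,0],[0,0,0],1],[[0,0.07,0],[0,0,0],1],[[0,0.085,0],[0,0,0],1],[[0,0.091,0],[0,0,0],1],[[0,0.091,0],[0,0,0],1],[[0,0.091,0],[0,0,0],0],[[0,0.091,0],[0,0,0],0],[[0,0.091,0],[0,0,0],0],[[0,0.091,0],[0,0,0],0],[[0,0.091,0],[0,0,0],0],[[0,0.091,0],[0,0,0],0],[[0,0.091,0],[0,0,0],0],[[0,0.091,0],[0,0,0],0],[[0,0.091,0],[0,0,0],0],[[0,0.091,0],[0,0,0],0]]' 20
python3 meas.py c
```

```text
clock: 11.05
position: [0.5497, -0.0032, 0.1596]
orientation: [-1.571, -0.0, 1.162]
ft_force: [0.5, 0.9, 0.1]
grip_width: 0.0137
side plat [0.046  0.0131 0.0351] 36 z at y=.09 0.03625758483842405
 bar top 0.16051139009810672 local [ 0.005  -0.0282] world [ 0.5399 -0.0248] [0.0152 0.0083] 9 [ 0.9256 -0.3785]
top plat [ 0.0091 -0.0051  0.0405] 183 z at y=.09 0.04007039473167746
{'clock': 11.15, 'position': array([ 0.5497, -0.0033,  0.1596]), 'orientation': array([-1.5709, -0.0002,  1.162 ]), 'ft_force': array([-1.3663,  0.5428, -0.3652]), 'torque': array([0.0887, 0.0303, 0.0594]), 'grip_width': 0.013935258440776395, 'joint_pos': array([-0.4135,  0.4086,  0.4479,  1.9392, -0.2326,  0.8438,  1.3199])}
```

```bash
python3 -m handwheel '[[[0,0,0],[0,0.05,0],0],[[0,0,0],[0,0.1,0],0],[[0,0,0],[0,0.15,0],0],[[0,0,0],[0,0.2,0],0],[[0,0,0],[0,0.2,0],0]]'; python3 -c "
from h import *
s=manip.state();print(s['torque'],s['effort'][6],s['orientation'])"
python3 -m handwheel '[[[0,0,0],[0,0.05,0],0],[[0,0,0],[0,0.1,0],0],[[0,0,0],[0,0.15,0],0],[[0,0,0],[0,0.2,0],0],[[0,0,0],[0,0.2,0],0]]'; python3 -c "
from h import *
s=manip.state();print(s['torque'],s['effort'][6],s['orientation'])"
```

```text
clock: 11.65
position: [0.5496, -0.0035, 0.1596]
orientation: [-1.571, 0.0, 0.962]
ft_force: [-1.2, -0.5, 0.3]
grip_width: 0.0138
[-0.16666298 -0.00569056  0.00705792] -0.29213955625891685 [-1.57102222e+00  2.51539752e-04  9.61716927e-01]
clock: 12.15
position: [0.5496, -0.0031, 0.1596]
orientation: [-1.571, -0.0, 0.763]
ft_force: [-0.2, 0.9, 0.1]
grip_width: 0.0141
[-0.02701832 -0.01692393  0.03698764] -0.29548047110438347 [-1.57068537e+00 -6.74482134e-05  7.63122197e-01]
```

It turned 0.4 rad clockwise with no torque, so clockwise is the free way. I carry on to about 1.15 rad.

```bash
python3 -m handwheel '[[[0,0,0],[0,0.08,0],0],[[0,0,0],[0,0.16,0],0],[[0,0,0],[0,0.24,0],0],[[0,0,0],[0,0.32,0],0],[[0,0,0],[0,0.4,0],0],[[0,0,0],[0,0.48,0],0],[[0,0,0],[0,0.56,0],0],[[0,0,0],[0,0.64,0],0],[[0,0,0],[0,0.7,0],0],[[0,0,0],[0,0.75,0],0],[[0,0,0],[0,0.75,0],0]]'
python3 -c "
from h import *
s=manip.state();print(s['torque'],s['effort'][6],s['orientation'])"
python3 meas.py d
```

```text
clock: 13.25
position: [0.5502, -0.0025, 0.1596]
orientation: [-1.57, -0.001, 0.014]
ft_force: [2.5, 2.6, -1.1]
grip_width: 0.0135
[ 0.57199708 -0.44241294  0.02160208] -0.3181783854961395 [-1.57011045e+00 -1.07895144e-03  1.42662669e-02]
side plat [0.006  0.0061 0.037 ] 54 z at y=.09 0.03751183794431278
 bar top 0.1879431489142362 local [ 0.0045 -0.012 ] world [ 0.5462 -0.0098] [0.0493 0.0295] 31 [-0.9159 -0.4013]
top plat [0.0093 0.0008 0.0396] 263 z at y=.09 0.03963355398115811
{'clock': 13.35, 'position': array([ 0.5501, -0.0025,  0.1597]), 'orientation': array([-1.57  , -0.0011,  0.0149]), 'ft_force': array([ 1.8105,  3.4475, -1.6321]), 'torque': array([ 0.6716, -0.586 ,  0.0624]), 'grip_width': 0.014074301683704877, 'joint_pos': array([-0.6223,  0.4602,  0.7236,  1.9511, -0.3948,  0.8734,  0.3234])}
```

```bash
python3 -m handwheel '[[[0,-0.003,0],[0,0,0],0],[[0,-0.006,0],[0,0,0],0],[[0,-0.008,0],[0,0,0],0],[[0,-0.008,0],[0,0,0],0]]'
python3 meas.py e
```

```text
clock: 13.75
position: [0.55, -0.0026, 0.168]
orientation: [-1.57, -0.001, 0.013]
ft_force: [2.9, 4.0, -0.7]
grip_width: 0.0137
side plat [-0.004   0.0013  0.0383] 49 z at y=.09 0.038389556517017406
 bar top 0.18822685740989872 local [ 0.0047 -0.0127] world [ 0.5461 -0.0105] [0.0437 0.0264] 26 [-0.8925 -0.451 ]
top plat [-0.0062  0.0048  0.0393] 270 z at y=.09 0.039730986412114665
{'clock': 13.85, 'position': array([ 0.55  , -0.0027,  0.168 ]), 'orientation': array([-1.5697, -0.0009,  0.0128]), 'ft_force': array([ 3.4152,  4.162 , -0.6992]), 'torque': array([ 1.1418, -0.6476,  0.0582]), 'grip_width': 0.013908351692868831, 'joint_pos': array([-0.6295,  0.4481,  0.7321,  1.9456, -0.3838,  0.889 ,  0.313 ])}
```

```bash
python3 -m handwheel '[[[0.001,-0.002,0.001],[0,0,0],0],[[0.001,-0.006,0.001],[0,0,0],0],[[0.001,-0.012,0.001],[0,0,0],0],[[0.001,-0.018,0.001],[0,0,0],0],[[0.001,-0.024,0.001],[0,0,0],0],[[0.001,-0.03,0.001],[0,0,0],0],[[0.001,-0.036,0.001],[0,0,0],0],[[0.001,-0.042,0.001],[0,0,0],0],[[0.001,-0.048,0.001],[0,0,0],0],[[0.001,-0.054,0.001],[0,0,0],0],[[0.001,-0.06,0.001],[0,0,0],0],[[0.001,-0.064,0.001],[0,0,0],0],[[0.001,-0.067,0.001],[0,0,0],0],[[0.001,-0.068,0.001],[0,0,0],0],[[0.001,-0.068,0.001],[0,0,0],0],[[0.001,-0.068,0.001],[0,0,0],0],[[0.001,-0.068,0.001],[0,0,0],0]]'
python3 meas.py f
python3 - <<'E'
import cv2,numpy as np
a=cv2.imread("pics/side_f.png")[60:260,140:340];b=cv2.imread("pics/top_f.png")[110:310,140:340]
cv2.imwrite("pics/f.png",np.hstack([cv2.resize(a,(400,400),interpolation=2),cv2.resize(b,(400,400),interpolation=2)]))
E
```

```text
clock: 15.55
position: [0.5504, -0.0024, 0.2354]
orientation: [-1.571, 0.0, 0.012]
ft_force: [-0.5, -0.5, -1.4]
grip_width: 0.0137
side plat [-0.0055 -0.0193  0.0403] 120 z at y=.09 0.0386059246047797
top plat [-0.0039  0.0405  0.0344] 153 z at y=.09 0.03808286587460094
{'clock': 15.65, 'position': array([ 0.5505, -0.0024,  0.2354]), 'orientation': array([-1.5709,  0.0003,  0.0119]), 'ft_force': array([-0.8107,  0.808 , -0.4524]), 'torque': array([-0.0698,  0.091 ,  0.0521]), 'grip_width': 0.013918620905938015, 'joint_pos': array([-0.685 ,  0.3578,  0.787 ,  1.8864, -0.2957,  1.0175,  0.24  ])}
```

View pics/f.png

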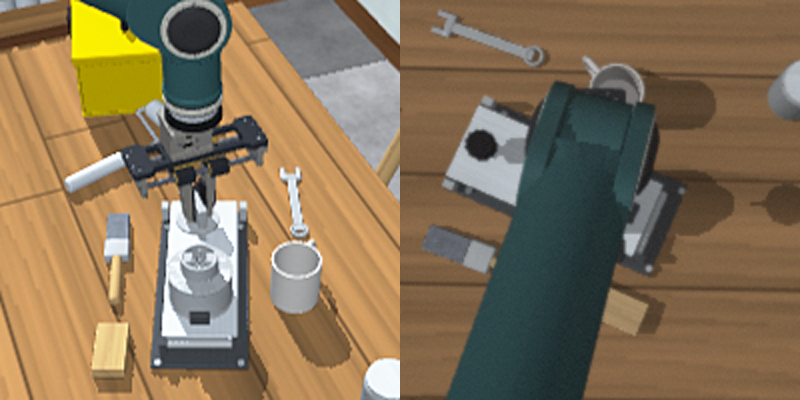

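The side crop shows the cap in the jaws at (200,217), clear of the open tin mouth at (200,257), with the mug, brush, wedge and wrench in their places. I make one last check of level before handing in.

Run:
```python
from h import *
np.set_printoptions(precision=4,suppress=True)
y=np.array([.4116,.9114]);x=np.array([.9114,-.4116]);o=np.array([.547,.003])
for n in("side","top"):
    im,D=manip.grab_frame(n);P=cloud(n,D);L=np.stack([(P[...,:2]-o)@x,(P[...,:2]-o)@y,P[...,2]],-1)
    k=(np.hypot(L[...,0],L[...,1]-.175)<.015)&(L[...,2]>.07)&(L[...,2]<.13)
    print(n,"knob top",np.nanpercentile(L[k][:,2],[50,80,95]) if k.sum() else None)
    k=(abs(L[...,0])<.05)&(abs(L[...,1]-.185)<.03)&(L[...,2]>.02)&(L[...,2]<.05)
    print("  end plat",np.nanmedian(L[k][:,2]),k.sum())
s=manip.state();print(s["position"],s["dq"],s["grip_width"],s["clock"])
manip.job_done()
```

```text
side knob top [0.1025 0.1038 0.1043]
  end plat 0.03749744841650804 112
top knob top [0.1035 0.1052 0.1069]
  end plat 0.03969126564904513 483
[ 0.5505 -0.0024  0.2355] [-0.001  -0.0019 -0.0009 -0.0006  0.0007 -0.0002  0.0016] 0.013910417690628583 15.75
the job is handed in; nothing more can be done
```

The platform is level, and the cap is off the tin and held still above it. I handed the job in at 15.75 s; it reported no verdict.

- **Levelling:** I turned the knob about 3.05 rad clockwise in one grip, from a tilt of about -0.076 rad. Its end then read 37–40 mm above the shelf, within about 1 mm of the posts' tops in each camera. The top camera gave the 40 mm expected when level.
- **Cap:** I tried clockwise first. It turned 0.4 rad with no resistance, so that was the free way. I took it to about 1.15 rad and lifted it with only light rubbing.

**Last checks:**
- The fingers hold the cap at the bar's width (13.9 mm), upright. It is about 76 mm above its seat and within a few mm of the tin's axis.
- The arm is at rest, and the wrist force is near zero.
- The platform end and knob heights are unchanged to within about 1 mm since levelling.
- In the final picture the mug, brush, wedge and wrench are where they started. The roller, can and tray were only partly in view or out of it, but the arm never went near them.

**Disagreements:**
- Some slope fits made while the arm hid part of the platform were noisy (between -0.02 and +0.04 rad). I relied on the heights instead.
- The side camera reads about 2 mm lower than the top one, which is about its calibration error.

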